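# Slide the brass plate out past the end of the ledge

### The job

Push the brass plate with the fingers, without picking it up, until it lies square against the back fence of the blue ledge with about a third of its length sticking out past the end of the ledge it is nearest to, so that its edge can be inspected. It must stay flat on the ledge; leave the aluminium plate and everything else where it is.

Things in the scene. Friction and masses are not known exactly. Their poses are not given: they have to be found in the camera images.
- ledge: Blue painted ledge on two feet, fixed to the bench. Origin at bench level under the middle of its length. Its y axis runs along its length (460 mm: both open ends at y = +-230 mm), x points away from the robot to the back fence. The flat top is 60 mm above the bench and runs from x = -63 mm (front edge) to the dark steel fence, whose front face is at x = +55 mm and which stands 25 mm above the top along the whole length. There is free air beyond both ends.
- brass_plate: Loose brass plate, gold coloured, 75 mm (its x) by 110 mm (its y) by 6 mm thick, 0.35 kg give or take, four small dark hole marks near the corners. Origin at the centre of its underside. It starts flat on the ledge, well inside the left or the right end (left and right vary), 10 to 30 mm clear of the fence and a little askew, its long side roughly along the ledge. It slides when pushed on an edge; it tips off if half its length is past the end.
- aluminium_plate: Loose bare aluminium plate, silver, same size and origin as the brass plate, lying on the other half of the same ledge. At the start at least 120 mm of free ledge lies between the two plates. Leave it alone.
- pliers: Loose blue-handled long-nose pliers, 53 x 166 x 13 mm, lying on the bench between the robot and the ledge; origin at the centre of the underside. Bystander.
- black_marker: Loose white marker pen with a black cap, 14 x 135 x 15 mm, lying on the bench between the robot and the ledge; origin at the centre of the underside. Bystander.
- tape_measure: Loose yellow tape measure, 62 x 78 x 36 mm, on the bench to the right of the ledge; origin at the centre of the underside. Bystander.
- yellow_tape: Loose roll of yellow tape, 82 mm across, 26 mm high, lying flat on the bench to the right of the ledge; origin at the centre of the underside. Bystander.

How it is judged:
At the end, for the whole second after the job is handed in: The brass plate lies flat and at rest on the ledge, its overhang past the end between 24 and 50 mm (a third is 37 mm), its back edge within 6 mm of the fence and parallel to it within 4.5 degrees; the aluminium plate is within 15 mm of where it was ((y of brass_plate in the frame of ledge between 0.199 and 0.225 m or y of brass_plate in the frame of ledge between -0.225 and -0.199 m) and x of brass_plate in the frame of ledge between 0.0115 and 0.025 m and angle between the y axis of brass_plate and the y axis of ledge, either way round below 0.08 rad and angle between brass_plate's own z axis and vertical below 0.06 rad and z of brass_plate in the frame of ledge between 0.055 and 0.065 m and linear speed of brass_plate below 0.02 m/s and distance of aluminium_plate from where it was at the start of the episode below 0.015 m); the robot touches nothing.
It fails at once if the brass plate is lifted off the ledge (z of brass_plate in the frame of ledge above 0.075 m).
It fails at once if the brass plate tips up or falls off the ledge (angle between brass_plate's own z axis and vertical above 0.3 rad or z of brass_plate in the frame of ledge below 0.04 m).
It fails at once if the aluminium plate is moved more than 15 mm (distance of aluminium_plate from where it was at the start of the episode above 0.015 m).
It fails at once if the pliers, marker, tape measure or tape roll is moved more than 25 mm (distance of any of pliers, black_marker, tape_measure, yellow_tape from where it was at the start of the episode above 0.025 m).
It also fails if it takes over 43 s, if anything falls off the work surface, if the arm or the gripper's body presses on something with over 40 N, if the wrist force passes 120 N, or if a joint passes its speed limit or range.

### The arm

A 6-joint arm with a two-finger parallel gripper is mounted at the origin on a cart in front of the work surface, level with it; the furniture and walls round the work are solid. World frame = base frame: x ahead of the robot, y to its left, z up, the work surface at z = 0. Lengths are in m, angles in rad, forces in N, time in s.
With the tool pointing down it reaches from about 0.325 to 1 m from the base axis. Payload 5.1 kg.
Tool frame: the origin (TCP) lies on the centre line of the jaws, within the pads' length; the fingertips stand 17 mm ahead of it and the grasp point (between the pads) lies 2 mm behind it; z points along the fingers, y is the line along which they close (so a half turn about z gives the same grasp; the last joint's range is limited). The gripper opens to 85 mm and grips with 20 to 120 N. Pads are 22 mm wide; open, the fingers measure 114 mm over their backs; the gripper's body (76 mm by 85 mm) begins 54 mm behind the grasp point. The pads swing forward as they close: fully open they stand 13 mm farther back than shut.
Start: joints at [1.126, 0.124, 1.65, -0, 1.367, -0.083], TCP at [0.23, 0.608, 0.248] pointing down, gripper open.
Joint ranges: [-2.61, 2.61], [-1.02, 2.33], [0.03, 2.71], [-1.35, 4.49], [0.32, 2.68], [-2.91, 2.91]. Speed limits (rad/s): [2.57, 2.57, 3.14, 3.14, 3.14, 3.14].

### API

Orientations are given as a unit quaternion [x, y, z, w].
In Python, from rig import get_state, camera, hand_in gives the robot as it stands.
- The arm moves only by the tool send_rows, never from a script. Its argument "steps" is a list of rows, each an object of numbers: "fingers": the opening, from -1 (shut) to 1 (fully open), so that 0 is half open; "dx", "dy", "dz": the shift along the tool's x, y, z each as a share of 15 cm, from -1 to 1; "ax", "ay", "az": the turn, a rotation vector about the tool's x, y, z each as a share of 30 degrees, from -1 to 1. A call has 1 to 12 rows; each row shifts and turns the commanded pose from where the row before left it, along the tool's axes as they then stand; what a row does not reach is not made up. A row lasts 1/10 s, in which the tool goes at most 50 mm and 8.59 degrees, less where a joint would pass 70% of its speed; a pose out of reach is approached as far as the arm can. A call with a number of a shift or a turn outside -1 to 1 is refused whole. A call with a gripper value outside its range is refused whole. The fingers move at their own pace and stop on an object; "newtons" is the grip in N (left out, the last holds). Time passes only in rows, so rows that do not move let the fingers close. It gives the time, the measured TCP pose, the force, the opening and the grip force at its end, in the units of the state.
- get_state(): the state, without advancing time (a new reading comes with each control period).
- camera(name): name is "scene" or "top"; returns a dict with "color" (420x560x3 uint8, blue, green, red), "mtx" (3x3 intrinsics, pixels), "k1" (the pictures are not rectified: a ray, as slopes to the right and down, at radius r is drawn at 1 + k1 r^2 times it, then the intrinsics apply), "R" (3x3) and "t" (3): a world point X has camera coordinates R X + t. Camera axes: x right, y down, z forward; pixel columns grow to the right and rows downward; lengths in m; the calibration is good to about 2 mm. A picture is of the moment at which its call begins. There is no depth.
- hand_in(): hands the job in; it is judged then, once.
The state is a dict: "clock": time; "qpos": joint angles; "dq": joint speeds; "joint_torque": joint torques, N m; "ee_pos": TCP position; "tool_rot": TCP orientation; "wrist_force": force on the tool from outside, world axes, zero at the start; "wrist_torque": the same for the moment, N m; "finger_gap": finger opening in m; "gripper_force": force on a finger pad.
Only numpy, scipy, OpenCV 4.12 (cv2) and the standard library are available. Lean on these libraries where they do the work, as an engineer would, in place of code of your own. Each camera call takes 0.05 s, during which the arm holds its last target. There are 200 camera calls.

## Working session

There is one attempt and no reset: what is moved stays moved. The work goes in short steps, Python scripts to look and compute and a tool call to move; the robot and the scene stay as the last step left them, time stands still between calls to the robot, and variables do not carry over. Pictures are saved under pics/ and viewed, at most 10 in all, crops included, and the job is handed in when it is done.

Besides the shell and the picture viewer there is one more tool, called after "Emit:" as name(argument=value, ...) on one line, values as JSON. send_rows: Moves the arm, as the interface text tells. Shift numbers are shares of 15 cm and turn numbers shares of 30 degrees, none past 1 either way. Its arguments: {"type":"object","properties":{"steps":{"type":"array"},"newtons":{"type":"number"}},"required":["steps"]}

```bash
mkdir -p pics; python3 - <<'E'
from rig import *
import cv2,json
for n in("scene","top"):
    c=camera(n);cv2.imwrite(f"pics/{n}0.png",c["color"]);print(n,c["mtx"].tolist(),c["k1"],c["R"].tolist(),c["t"].tolist())
s=get_state();print(s)
E
```

```text
scene [[459.888822501523, 0.0, 282.89139240261403], [0.0, 459.888822501523, 206.54078473159004], [0.0, 0.0, 1.0]] -0.03753560985402287 [[0.770849471973915, -0.6369626459520688, 0.008347407937554003], [-0.2284271516984516, -0.28862652346320866, -0.9297933998047495], [0.5946529474613483, 0.7148239766650817, -0.3679871661624216]] [-0.38407567829809147, 0.17079182051226716, 0.806002252872196]
top [[516.7371582823387, 0.0, 280.16018519957555], [0.0, 516.7371582823387, 203.0337709919886], [0.0, 0.0, 1.0]] -0.10195416809366947 [[-0.008344456566067615, -0.9999650650190127, -0.0004886574857108064], [-0.9965017471820263, 0.008356190866967789, -0.08315312343720724], [0.08315430179964013, -0.00020691958857023467, -0.9965366622841821]] [-0.0482837062737297, 0.4707573365889284, 1.3002139861197368]
{'clock': 0.1, 'qpos': array([ 1.12641661e+00,  1.24430121e-01,  1.65158536e+00, -1.88943781e-05,
        1.36749066e+00, -8.26249054e-02]), 'dq': array([-1.06105211e-03, -6.98905058e-04, -2.12058044e-03, -6.00288414e-05,
        3.05998947e-03, -1.42795618e-03]), 'joint_torque': array([ 4.10065077e-04, -4.24929392e+01, -3.66653395e+01, -1.22767283e-04,
        4.00495890e-03,  4.22902588e-06]), 'ee_pos': array([0.22986022, 0.60742521, 0.2471539 ]), 'tool_rot': array([ 1.79890767e-01,  9.83686127e-01, -9.26131102e-04, -2.40265708e-04]), 'wrist_force': array([-0.24276893, -0.35837448,  0.34679232]), 'wrist_torque': array([-0.04737484,  0.00642632, -0.0598254 ]), 'gripper_force': 0.0, 'finger_gap': 0.08531083654446989}
```

View pics/top0.png

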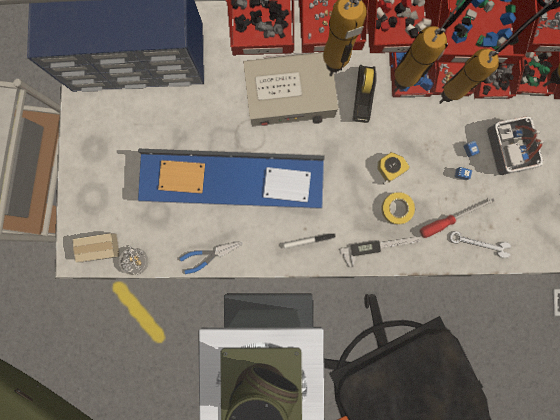

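View pics/scene0.png

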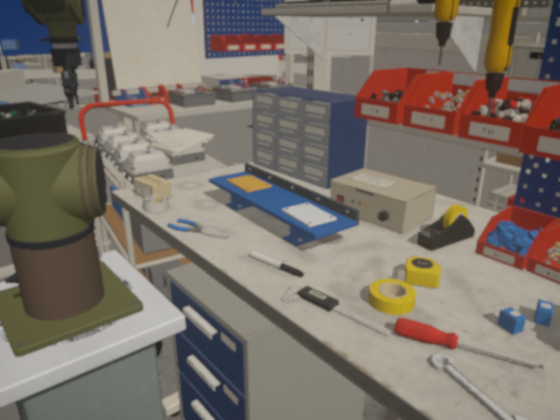

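The top view shows the brass plate at about (182,176), on the left half of the ledge (cols 139–323). The aluminium plate is at about (288,184) and the fence runs along row ~153. Next I'll measure them.

```bash
cat > h.py <<'E'
from rig import *
import cv2,numpy as np
def ray(c,px,z):
    px=np.asarray(px,float).reshape(-1,2);K=c["mtx"]
    d=(px-[K[0,2],K[1,2]])/[K[0,0],K[1,1]];u=d.copy()
    for _ in range(20): u=d/(1+c["k1"]*(u**2).sum(1,keepdims=True))
    R=np.array(c["R"]);o=-R.T@np.array(c["t"]);v=np.c_[u,np.ones(len(u))]@R
    return (o+v*((z-o[2])/v[:,2])[:,None])[:,:2]
def big(m):
    m=m.astype(np.uint8);cs,_=cv2.findContours(m,cv2.RETR_EXTERNAL,cv2.CHAIN_APPROX_NONE)
    return max(cs,key=cv2.contourArea)[:,0,:]
def rect(P):
    (c,s,a)=cv2.minAreaRect((P*1000).astype(np.float32));b=cv2.boxPoints((c,s,a))
    e=max((b[1]-b[0],b[2]-b[1]),key=np.linalg.norm);e=e*np.sign(e[1])
    return np.array(c),s,np.degrees(np.arctan2(-e[0],e[1])),b   # mm, sizes, yaw of long axis from +y
def look():
    c=camera("top");h=cv2.cvtColor(c["color"],cv2.COLOR_BGR2HSV);H,S,V=cv2.split(h)
    roi=np.zeros_like(H,bool);roi[140:220,90:345]=1
    br=(H>8)&(H<30)&(S>110)&(V>110)&roi
    bl=(H>100)&(H<125)&(S>110)&roi
    al=(S<60)&(V>170)&roi
    return c,{"brass":rect(ray(c,big(br),.066)),"ledge":rect(ray(c,big(bl),.06)),"alu":rect(ray(c,big(al),.066))}
E
python3 - <<'E'
from h import *
c,r=look()
for k,v in r.items(): print(k,*[np.round(x,1).tolist() for x in v])
im=cv2.resize(c["color"][135:225,110:340],None,fx=3.4,fy=3.4,interpolation=cv2.INTER_CUBIC);cv2.imwrite("pics/c1.png",im)
E
```

```text
brass [535.4, 193.2] [109.7, 72.9] -5.099999904632568 [[494.29998779296875, 141.8000030517578], [566.9000244140625, 135.3000030517578], [576.5999755859375, 244.60000610351562], [504.0, 251.10000610351562]]
ledge [524.9, 72.1] [456.1, 116.6] -2.700000047683716 [[456.0, -152.89999389648438], [572.5, -158.39999389648438], [593.9000244140625, 297.20001220703125], [477.3999938964844, 302.6000061035156]]
alu [526.6, 30.1] [484.6, 197.9] -0.5 [[425.70001220703125, -211.39999389648438], [623.5999755859375, -212.89999389648438], [627.4000244140625, 271.6000061035156], [429.6000061035156, 273.20001220703125]]
```

View pics/c1.png

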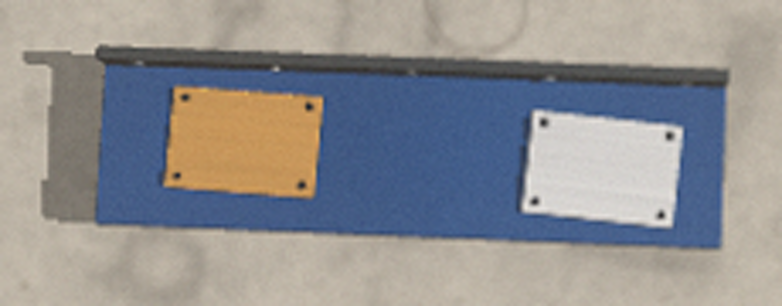

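Emit:
send_rows(steps=[{"fingers": -0.3,"az": -0.2},{"fingers": -0.3,"az": -0.2},{"fingers": -0.3,"az": -0.2},{"fingers": -0.3,"dx": -0.2,"dy": -0.2},{"fingers": -0.3,"dx": -0.2,"dy": -0.25},{"fingers": -0.3,"dx": -0.2,"dy": -0.25},{"fingers": -0.3,"dx": -0.2,"dy": -0.25},{"fingers": -0.3,"dx": -0.2,"dy": -0.25},{"fingers": -0.3,"dx": -0.2,"dy": -0.25},{"fingers": -0.3,"dx": -0.2,"dy": -0.25},{"fingers": -0.3,"dx": -0.2,"dy": -0.25},{"fingers": -0.3,"dx": -0.15,"dy": -0.25}])

```text
schema error: expected keys fingers, dx, dy, dz, ax, ay, az
```

```bash
cat >> h.py <<'E'
A=np.radians(-2.7);EX=np.array([np.cos(A),np.sin(A)]);EY=np.array([-np.sin(A),np.cos(A)]);O=np.array([524.9,72.1])+4*EX
def L(p): p=np.asarray(p)-O;return np.round([p@EX,p@EY],1)
def st():
    from scipy.spatial.transform import Rotation as Ro
    s=get_state();R=Ro.from_quat(s["tool_rot"]).as_matrix()
    print("t",s["clock"],"tcp L",L(s["ee_pos"][:2]*1000),"z",round(s["ee_pos"][2]*1000,1),"yaw",np.round(np.degrees(np.arctan2(-R[0,1],R[1,1])),2),"tilt",np.round(R[:2,2],3),"F",np.round(s["wrist_force"],1),"gap",round(s["finger_gap"]*1000,1))
E
python3 -c "
from h import *
st()"
```

```text
t 0.15 tcp L [-323.9  520.9] z 247.3 yaw -20.73 tilt [-0.001 -0.001] F [ 0.8 -0.3 -0.5] gap 85.3
```

All seven keys are required in every row.

Emit:
send_rows(steps=[{"fingers": -0.3,"dx": 0,"dy": 0,"dz": 0,"ax": 0,"ay": 0,"az": -0.2},{"fingers": -0.3,"dx": 0,"dy": 0,"dz": 0,"ax": 0,"ay": 0,"az": -0.2},{"fingers": -0.3,"dx": 0,"dy": 0,"dz": 0,"ax": 0,"ay": 0,"az": -0.2},{"fingers": -0.3,"dx": -0.2,"dy": -0.2,"dz": 0,"ax": 0,"ay": 0,"az": 0},{"fingers": -0.3,"dx": -0.2,"dy": -0.25,"dz": 0,"ax": 0,"ay": 0,"az": 0},{"fingers": -0.3,"dx": -0.2,"dy": -0.25,"dz": 0,"ax": 0,"ay": 0,"az": 0},{"fingers": -0.3,"dx": -0.2,"dy": -0.25,"dz": 0,"ax": 0,"ay": 0,"az": 0},{"fingers": -0.3,"dx": -0.2,"dy": -0.25,"dz": 0,"ax": 0,"ay": 0,"az": 0},{"fingers": -0.3,"dx": -0.2,"dy": -0.25,"dz": 0,"ax": 0,"ay": 0,"az": 0},{"fingers": -0.3,"dx": -0.2,"dy": -0.25,"dz": 0,"ax": 0,"ay": 0,"az": 0},{"fingers": -0.3,"dx": -0.15,"dy": -0.25,"dz": 0,"ax": 0,"ay": 0,"az": 0}])

```text
clock: 1.25
ee_pos: [0.4494, 0.3027, 0.2481]
tool_rot: [0.024, 1.0, -0.0, 0.0]
wrist_force: [0.1, 0.2, 0.2]
finger_gap: 0.0301
gripper_force: 0.0
```

```bash
python3 -c "
from h import *
st()"
```

```text
t 1.25 tcp L [-90.3 226.8] z 248.1 yaw -2.76 tilt [ 0. -0.] F [0.1 0.2 0.2] gap 30.1
```

Emit:
send_rows(steps=[{"fingers": -0.3,"dx": -0.08,"dy": -0.235,"dz": 0.1,"ax": 0,"ay": 0,"az": 0},{"fingers": -0.3,"dx": -0.08,"dy": -0.235,"dz": 0.2,"ax": 0,"ay": 0,"az": 0},{"fingers": -0.3,"dx": -0.06,"dy": -0.235,"dz": 0.2,"ax": 0,"ay": 0,"az": 0},{"fingers": -0.3,"dx": 0,"dy": 0,"dz": 0.2,"ax": 0,"ay": 0,"az": 0},{"fingers": -0.3,"dx": 0,"dy": 0,"dz": 0.2,"ax": 0,"ay": 0,"az": 0},{"fingers": -0.3,"dx": 0,"dy": 0,"dz": 0.09,"ax": 0,"ay": 0,"az": 0},{"fingers": -0.3,"dx": 0,"dy": 0,"dz": 0,"ax": 0,"ay": 0,"az": 0}])

```text
clock: 1.95
ee_pos: [0.4745, 0.197, 0.0974]
tool_rot: [0.024, 1.0, -0.001, -0.002]
wrist_force: [0.2, -0.6, 0.0]
finger_gap: 0.0303
gripper_force: 0.0
```

```bash
python3 -c "
from h import *
st();c=camera('top');cv2.imwrite('pics/c2.png',cv2.resize(c['color'][115:255,90:290],None,fx=4,fy=4))"
```

```text
t 1.95 tcp L [-60.2 122.4] z 97.4 yaw -2.73 tilt [-0.005 -0.001] F [ 0.2 -0.6  0. ] gap 30.3
```

View pics/c2.png

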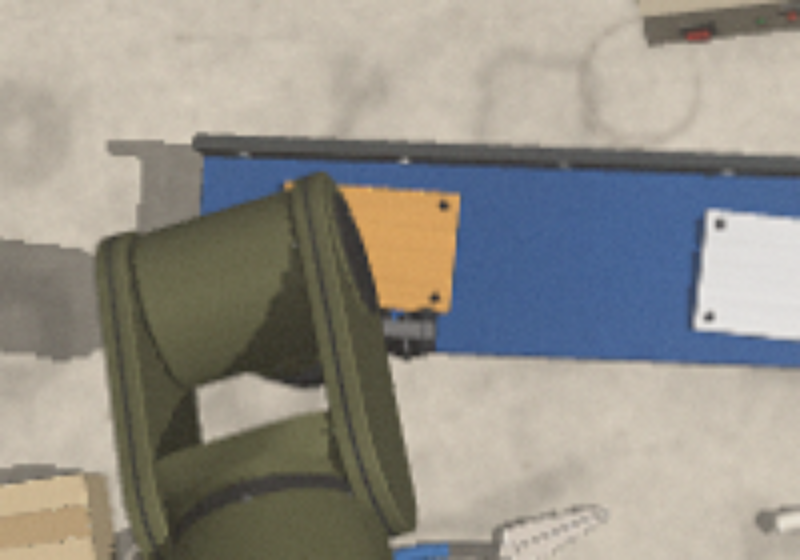

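The arm covers most of the plate, but a finger shows at about (410,330), just in front of the plate's front edge. I'll lower gently until it touches the ledge, to learn where the tips are.

Emit:
send_rows(steps=[{"fingers": -0.3,"dx": 0,"dy": 0,"dz": 0.05,"ax": 0,"ay": 0,"az": 0},{"fingers": -0.3,"dx": 0,"dy": 0,"dz": 0.05,"ax": 0,"ay": 0,"az": 0},{"fingers": -0.3,"dx": 0,"dy": 0,"dz": 0,"ax": 0,"ay": 0,"az": 0},{"fingers": -0.3,"dx": 0,"dy": 0,"dz": 0.013,"ax": 0,"ay": 0,"az": 0},{"fingers": -0.3,"dx": 0,"dy": 0,"dz": 0,"ax": 0,"ay": 0,"az": 0}])

```text
clock: 2.5
ee_pos: [0.4764, 0.1976, 0.083]
tool_rot: [0.024, 1.0, 0.0, 0.0]
wrist_force: [-0.3, 0.3, 0.2]
finger_gap: 0.0297
gripper_force: 0.0
```

Emit:
send_rows(steps=[{"fingers": -0.3,"dx": 0,"dy": 0,"dz": 0.015,"ax": 0,"ay": 0,"az": 0},{"fingers": -0.3,"dx": 0,"dy": 0,"dz": 0.013,"ax": 0,"ay": 0,"az": 0},{"fingers": -0.3,"dx": 0,"dy": 0,"dz": 0,"ax": 0,"ay": 0,"az": 0}])

```text
clock: 2.8
ee_pos: [0.4761, 0.1974, 0.0783]
tool_rot: [0.024, 1.0, -0.0, -0.0]
wrist_force: [-0.2, 0.1, 0.6]
finger_gap: 0.0301
gripper_force: 0.0
```

Emit:
send_rows(steps=[{"fingers": -0.3,"dx": 0,"dy": 0,"dz": 0.01,"ax": 0,"ay": 0,"az": 0},{"fingers": -0.3,"dx": 0,"dy": 0,"dz": 0,"ax": 0,"ay": 0,"az": 0}])

```text
clock: 3.0
ee_pos: [0.4762, 0.1974, 0.0769]
tool_rot: [0.024, 1.0, -0.0, -0.0]
wrist_force: [-0.5, -0.3, -0.1]
finger_gap: 0.0298
gripper_force: 0.0
```

Emit:
send_rows(steps=[{"fingers": -0.3,"dx": 0,"dy": 0,"dz": 0.01,"ax": 0,"ay": 0,"az": 0},{"fingers": -0.3,"dx": 0,"dy": 0,"dz": 0,"ax": 0,"ay": 0,"az": 0}])

```text
clock: 3.2
ee_pos: [0.4765, 0.1975, 0.0766]
tool_rot: [0.024, 1.0, -0.0, -0.0]
wrist_force: [-1.6, -2.0, 5.3]
finger_gap: 0.0303
gripper_force: 2.6
```

Contact at TCP z ≈ 76.8 mm puts the tips 17 mm ahead, as stated. I'll raise about 2.5 mm and push the plate toward the fence.

Emit:
send_rows(steps=[{"fingers": -0.3,"dx": 0,"dy": 0,"dz": -0.022,"ax": 0,"ay": 0,"az": 0},{"fingers": -0.3,"dx": 0,"dy": 0,"dz": 0,"ax": 0,"ay": 0,"az": 0},{"fingers": -0.3,"dx": -0.03,"dy": 0,"dz": 0,"ax": 0,"ay": 0,"az": 0},{"fingers": -0.3,"dx": -0.03,"dy": 0,"dz": 0,"ax": 0,"ay": 0,"az": 0},{"fingers": -0.3,"dx": -0.03,"dy": 0,"dz": 0,"ax": 0,"ay": 0,"az": 0},{"fingers": -0.3,"dx": -0.03,"dy": 0,"dz": 0,"ax": 0,"ay": 0,"az": 0},{"fingers": -0.3,"dx": -0.03,"dy": 0,"dz": 0,"ax": 0,"ay": 0,"az": 0},{"fingers": -0.3,"dx": 0,"dy": 0,"dz": 0,"ax": 0,"ay": 0,"az": 0}])

```text
clock: 4.0
ee_pos: [0.4994, 0.1963, 0.0787]
tool_rot: [0.024, 1.0, -0.0, 0.0]
wrist_force: [-0.2, 0.1, -0.8]
finger_gap: 0.0298
gripper_force: 0.2
```

```bash
python3 -c "
from h import *
st()"
```

```text
t 4.0 tcp L [-35.3 122.9] z 78.7 yaw -2.74 tilt [ 0. -0.] F [-0.2  0.1 -0.8] gap 29.8
```

Emit:
send_rows(steps=[{"fingers": -0.3,"dx": -0.013,"dy": 0,"dz": 0,"ax": 0,"ay": 0,"az": 0},{"fingers": -0.3,"dx": 0,"dy": 0,"dz": 0,"ax": 0,"ay": 0,"az": 0}])

```text
clock: 4.2
ee_pos: [0.5007, 0.1963, 0.0787]
tool_rot: [0.024, 1.0, -0.0, -0.0]
wrist_force: [-0.4, -0.4, -1.2]
finger_gap: 0.0296
gripper_force: 0.9
```

Emit:
send_rows(steps=[{"fingers": -0.3,"dx": -0.01,"dy": 0,"dz": 0,"ax": 0,"ay": 0,"az": 0},{"fingers": -0.3,"dx": 0,"dy": 0,"dz": 0,"ax": 0,"ay": 0,"az": 0}])

```text
clock: 4.4
ee_pos: [0.5023, 0.1962, 0.0788]
tool_rot: [0.024, 1.0, -0.0, 0.0]
wrist_force: [-2.1, 0.6, -1.4]
finger_gap: 0.03
gripper_force: 0.8
```

Emit:
send_rows(steps=[{"fingers": -0.3,"dx": -0.01,"dy": 0,"dz": 0,"ax": 0,"ay": 0,"az": 0},{"fingers": -0.3,"dx": 0,"dy": 0,"dz": 0,"ax": 0,"ay": 0,"az": 0}])

```text
clock: 4.6
ee_pos: [0.5039, 0.1961, 0.0789]
tool_rot: [0.024, 1.0, -0.0, 0.0]
wrist_force: [-1.7, 0.1, -1.0]
finger_gap: 0.0298
gripper_force: 0.8
```

```bash
python3 -c "
from h import *
st();c=camera('top');cv2.imwrite('pics/c3.png',cv2.resize(c['color'][135:225,120:280],None,fx=5,fy=5))"
```

```text
t 4.6 tcp L [-30.9 122.9] z 78.9 yaw -2.73 tilt [ 0. -0.] F [-1.7  0.1 -1. ] gap 29.8
```

View pics/c3.png

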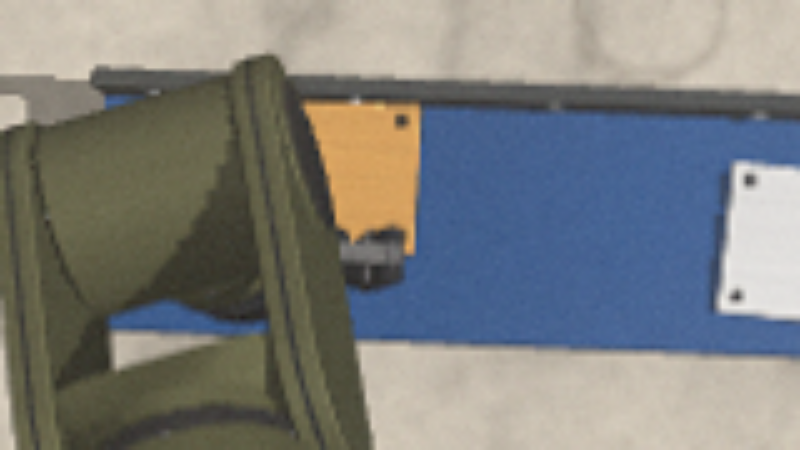

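The plate's right rear corner (about 415,105) has almost reached the fence. A little more.

Emit:
send_rows(steps=[{"fingers": -0.3,"dx": -0.008,"dy": 0,"dz": 0,"ax": 0,"ay": 0,"az": 0},{"fingers": -0.3,"dx": 0,"dy": 0,"dz": 0,"ax": 0,"ay": 0,"az": 0}])

```text
clock: 4.85
ee_pos: [0.5041, 0.1961, 0.0788]
tool_rot: [0.024, 1.0, -0.0, -0.001]
wrist_force: [-5.5, -0.1, 1.3]
finger_gap: 0.0301
gripper_force: 2.8
```

Emit:
send_rows(steps=[{"fingers": -0.3,"dx": -0.008,"dy": 0,"dz": 0,"ax": 0,"ay": 0,"az": 0},{"fingers": -0.3,"dx": 0,"dy": 0,"dz": 0,"ax": 0,"ay": 0,"az": 0}])

```text
clock: 5.05
ee_pos: [0.5042, 0.1961, 0.0787]
tool_rot: [0.024, 1.0, -0.0, -0.003]
wrist_force: [-10.2, 0.8, 3.8]
finger_gap: 0.0298
gripper_force: 4.7
```

Force has built to 10 N, so the plate is against the fence. Next I'll back off, lift, and go round to its right end.

Emit:
send_rows(steps=[{"fingers": -0.3,"dx": 0.05,"dy": 0,"dz": 0,"ax": 0,"ay": 0,"az": 0},{"fingers": -0.3,"dx": 0.05,"dy": 0,"dz": 0,"ax": 0,"ay": 0,"az": 0},{"fingers": -0.3,"dx": 0,"dy": 0,"dz": -0.15,"ax": 0,"ay": 0,"az": 0},{"fingers": -0.3,"dx": 0,"dy": 0,"dz": -0.15,"ax": 0,"ay": 0,"az": 0},{"fingers": -0.3,"dx": -0.1,"dy": -0.23,"dz": 0,"ax": 0,"ay": 0,"az": 0},{"fingers": -0.3,"dx": -0.15,"dy": -0.23,"dz": 0,"ax": 0,"ay": 0,"az": 0},{"fingers": -0.3,"dx": -0.15,"dy": -0.23,"dz": 0,"ax": 0,"ay": 0,"az": 0},{"fingers": -0.3,"dx": 0,"dy": 0,"dz": 0,"ax": 0,"ay": 0,"az": 0}])

```text
clock: 5.85
ee_pos: [0.5487, 0.0872, 0.1252]
tool_rot: [0.026, 1.0, -0.0, 0.002]
wrist_force: [-0.8, 0.6, -0.3]
finger_gap: 0.03
gripper_force: 0.0
```

```bash
python3 -c "
from h import *
st();c=camera('top');cv2.imwrite('pics/c4.png',cv2.resize(c['color'][135:225,120:280],None,fx=5,fy=5))"
```

```text
t 5.85 tcp L [19.1 16.2] z 125.2 yaw -2.98 tilt [ 0.004 -0.001] F [-0.8  0.6 -0.3] gap 30.0
```

View pics/c4.png

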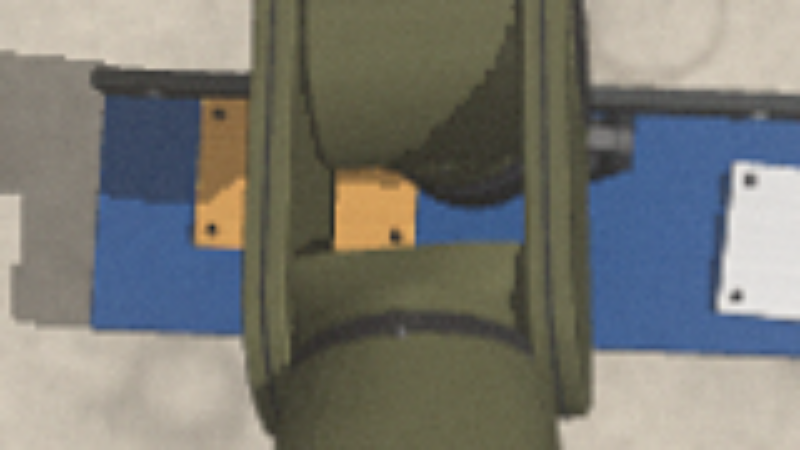

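The plate lies square to the fence, with its right end at col ~417. The tool is well clear of it on the right, so I'll lower and approach.

Emit:
send_rows(steps=[{"fingers": -0.3,"dx": 0,"dy": 0,"dz": 0.1,"ax": 0,"ay": 0,"az": 0},{"fingers": -0.3,"dx": 0,"dy": 0,"dz": 0.1,"ax": 0,"ay": 0,"az": 0},{"fingers": -0.3,"dx": 0,"dy": 0,"dz": 0.1,"ax": 0,"ay": 0,"az": 0},{"fingers": -0.3,"dx": 0,"dy": 0,"dz": 0,"ax": 0,"ay": 0,"az": 0},{"fingers": -0.3,"dx": 0,"dy": 0,"dz": 0,"ax": 0,"ay": 0,"az": 0}])

```text
clock: 6.4
ee_pos: [0.5451, 0.0912, 0.0773]
tool_rot: [0.023, 1.0, -0.0, -0.001]
wrist_force: [-0.1, -0.2, -0.0]
finger_gap: 0.0298
gripper_force: 0.0
```

```bash
python3 -c "
from h import *
st()"
```

```text
t 6.4 tcp L [15.3 20. ] z 77.3 yaw -2.66 tilt [-0.002 -0.   ] F [-0.1 -0.2 -0. ] gap 29.8
```

Emit:
send_rows(steps=[{"fingers": -0.3,"dx": 0,"dy": 0.05,"dz": -0.01,"ax": 0,"ay": 0,"az": 0},{"fingers": -0.3,"dx": 0,"dy": 0.05,"dz": 0,"ax": 0,"ay": 0,"az": 0},{"fingers": -0.3,"dx": 0,"dy": 0.05,"dz": 0,"ax": 0,"ay": 0,"az": 0},{"fingers": -0.3,"dx": 0,"dy": 0.05,"dz": 0,"ax": 0,"ay": 0,"az": 0},{"fingers": -0.3,"dx": 0,"dy": 0,"dz": 0,"ax": 0,"ay": 0,"az": 0}])

```text
clock: 6.9
ee_pos: [0.5476, 0.1215, 0.0805]
tool_rot: [0.023, 1.0, 0.0, 0.0]
wrist_force: [0.2, 0.5, -0.1]
finger_gap: 0.0299
gripper_force: 0.0
```

Emit:
send_rows(steps=[{"fingers": -0.3,"dx": 0,"dy": 0.05,"dz": 0,"ax": 0,"ay": 0,"az": 0},{"fingers": -0.3,"dx": 0,"dy": 0.05,"dz": 0,"ax": 0,"ay": 0,"az": 0},{"fingers": -0.3,"dx": 0,"dy": 0.05,"dz": 0,"ax": 0,"ay": 0,"az": 0},{"fingers": -0.3,"dx": 0,"dy": 0.05,"dz": 0,"ax": 0,"ay": 0,"az": 0},{"fingers": -0.3,"dx": 0,"dy": 0.05,"dz": 0,"ax": 0,"ay": 0,"az": 0},{"fingers": -0.3,"dx": 0,"dy": 0.05,"dz": 0,"ax": 0,"ay": 0,"az": 0},{"fingers": -0.3,"dx": 0,"dy": 0.05,"dz": 0,"ax": 0,"ay": 0,"az": 0},{"fingers": -0.3,"dx": 0,"dy": 0,"dz": 0,"ax": 0,"ay": 0,"az": 0}])

```text
clock: 7.7
ee_pos: [0.5502, 0.1744, 0.0806]
tool_rot: [0.023, 1.0, 0.001, 0.0]
wrist_force: [-0.4, -0.6, 0.0]
finger_gap: 0.0298
gripper_force: 0.0
```

```bash
python3 -c "
from h import *
st();c=camera('top');cv2.imwrite('pics/c5.png',cv2.resize(c['color'][135:225,100:260],None,fx=5,fy=5))"
```

```text
t 7.7 tcp L [ 16.4 103.4] z 80.6 yaw -2.69 tilt [0.    0.002] F [-0.4 -0.6  0. ] gap 29.8
```

View pics/c5.png

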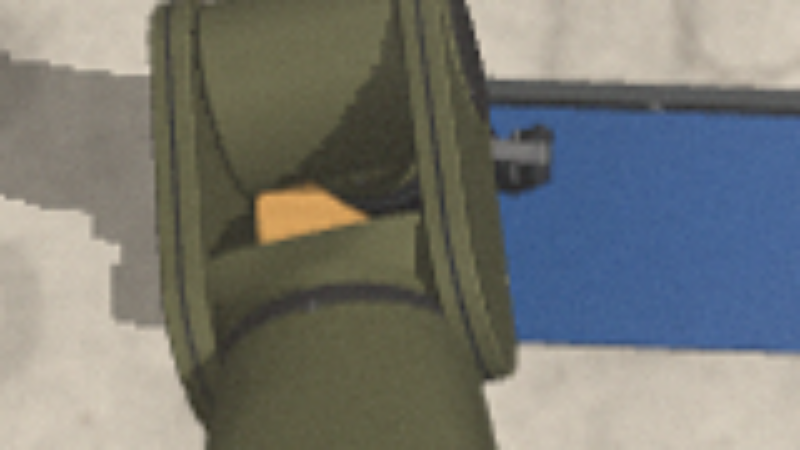

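The arm hides the plate's left end here, so I'll use the scene camera instead.

Emit:
send_rows(steps=[{"fingers": -0.3,"dx": 0,"dy": 0,"dz": 0.008,"ax": 0,"ay": 0,"az": 0},{"fingers": -0.3,"dx": 0,"dy": 0.02,"dz": 0,"ax": 0,"ay": 0,"az": 0},{"fingers": -0.3,"dx": 0,"dy": 0,"dz": 0,"ax": 0,"ay": 0,"az": 0}])

```text
clock: 8.05
ee_pos: [0.5501, 0.1759, 0.0791]
tool_rot: [0.024, 1.0, -0.0, -0.0]
wrist_force: [-0.1, -0.7, -0.1]
finger_gap: 0.0301
gripper_force: 0.4
```

```bash
python3 -c "
from h import *
st();c=camera('scene');cv2.imwrite('pics/c6.png',cv2.resize(c['color'][150:270,180:380],None,fx=4,fy=4))"
```

```text
t 8.05 tcp L [ 16.3 104.8] z 79.1 yaw -2.73 tilt [-0. -0.] F [-0.1 -0.7 -0.1] gap 30.1
```

View pics/c6.png

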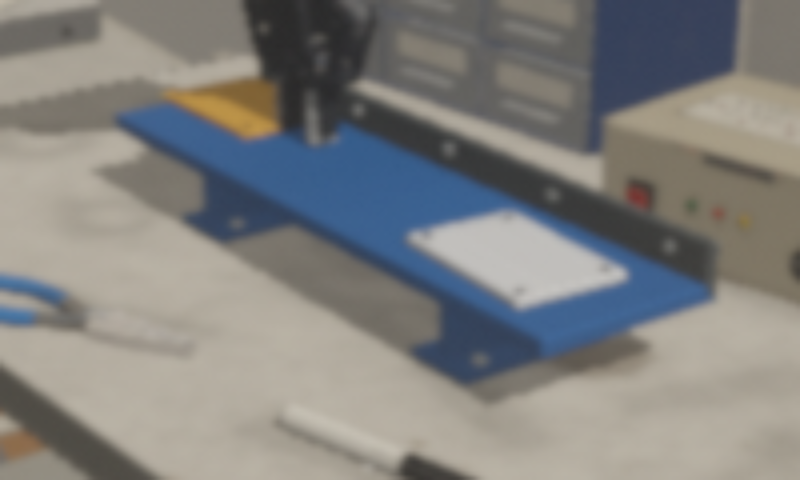

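In the scene view the plate's front left corner is at about (165,93) and its front right corner at about (245,137). It has followed the finger. I'll convert those pixels to positions.

```bash
python3 -c "
from h import *
c=camera('scene')
for p in ray(c,[[221.3,173.3],[241.3,184.0]],.066)*1000: print(L(p))
h=cv2.cvtColor(c['color'],cv2.COLOR_BGR2HSV)[150:270,180:380]
m=(h[...,0]>8)&(h[...,0]<28)&(h[...,1]>130)
q=big(m)+[180,150]
hull=cv2.convexHull(q.astype(np.int32))[:,0]
for u,p in zip(hull,ray(c,hull,.066)*1000): print(u,L(p))
"
```

```text
[-23.1 223.7]
[-27.  111.1]
[246 171] [ 45.6 201.8]
[247 172] [ 42.8 192. ]
[248 180] [  5.6 129.1]
[248 181] [  1.  121.9]
[247 182] [ -5.8 116.4]
[242 183] [-21.1 117. ]
[241 183] [-23.3 118.6]
[223 174] [-22.5 215.2]
[225 173] [-13.2 220.1]
[238 171] [ 26.9 215.1]
```

The scene view puts the centre at 168–185. I'll push another 15 mm, which is safe on either value, then back off and measure from above.

Emit:
send_rows(steps=[{"fingers": -0.3,"dx": 0,"dy": 0.05,"dz": 0,"ax": 0,"ay": 0,"az": 0},{"fingers": -0.3,"dx": 0,"dy": 0.05,"dz": 0,"ax": 0,"ay": 0,"az": 0},{"fingers": -0.3,"dx": 0,"dy": 0,"dz": 0,"ax": 0,"ay": 0,"az": 0},{"fingers": -0.3,"dx": 0,"dy": 0,"dz": 0,"ax": 0,"ay": 0,"az": 0}])

```text
clock: 8.55
ee_pos: [0.5511, 0.1917, 0.0794]
tool_rot: [0.024, 1.0, 0.0, 0.0]
wrist_force: [-0.0, -0.2, -0.0]
finger_gap: 0.0298
gripper_force: 0.0
```

```bash
python3 -c "
from h import *
st()"
```

```text
t 8.55 tcp L [ 16.5 120.7] z 79.4 yaw -2.7 tilt [0.    0.001] F [-0.  -0.2 -0. ] gap 29.8
```

Emit:
send_rows(steps=[{"fingers": -0.3,"dx": 0,"dy": -0.1,"dz": 0,"ax": 0,"ay": 0,"az": 0},{"fingers": -0.3,"dx": 0,"dy": 0,"dz": -0.2,"ax": 0,"ay": 0,"az": 0},{"fingers": -0.3,"dx": 0,"dy": 0,"dz": -0.2,"ax": 0,"ay": 0,"az": 0},{"fingers": -0.3,"dx": 0.1,"dy": -0.25,"dz": -0.1,"ax": 0,"ay": 0,"az": 0},{"fingers": -0.3,"dx": 0.1,"dy": -0.25,"dz": -0.1,"ax": 0,"ay": 0,"az": 0},{"fingers": -0.3,"dx": 0.1,"dy": -0.25,"dz": 0,"ax": 0,"ay": 0,"az": 0},{"fingers": -0.3,"dx": 0.1,"dy": -0.25,"dz": 0,"ax": 0,"ay": 0,"az": 0},{"fingers": -0.3,"dx": 0,"dy": 0,"dz": 0,"ax": 0,"ay": 0,"az": 0},{"fingers": -0.3,"dx": 0,"dy": 0,"dz": 0,"ax": 0,"ay": 0,"az": 0}])

```text
clock: 9.45
ee_pos: [0.4829, 0.0278, 0.1695]
tool_rot: [0.025, 1.0, 0.0, 0.0]
wrist_force: [1.0, -1.0, -0.3]
finger_gap: 0.03
gripper_force: 0.0
```

```bash
python3 -c "
from h import *
st();c,r=look();b=r['brass'];print(L(b[0]),b[1],b[2]+2.7);cv2.imwrite('pics/c7.png',cv2.resize(c['color'][135:225,100:260],None,fx=5,fy=5))"
```

```text
t 9.45 tcp L [-43.9 -46.3] z 169.5 yaw -2.88 tilt [0.001 0.   ] F [ 1.  -1.  -0.3] gap 30.0
[ 17.6 197.8] (108.73507690429688, 73.78942108154297) -0.02830553
```

View pics/c7.png

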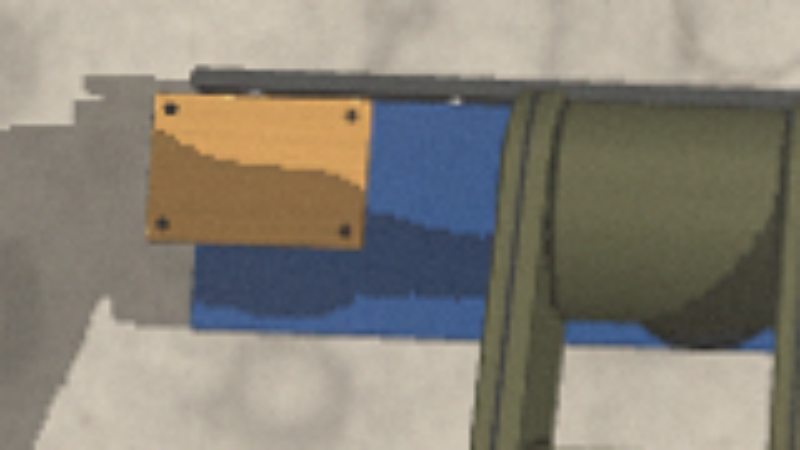

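The plate is square against the fence at (17.6, 197.8) mm, with 22 mm overhanging (cols 150→193 of 216). It needs 14 mm more, so I'll retrace my path and push 14 mm past the last contact.

Emit:
send_rows(steps=[{"fingers": -0.3,"dx": -0.1,"dy": 0.25,"dz": 0,"ax": 0,"ay": 0,"az": 0},{"fingers": -0.3,"dx": -0.1,"dy": 0.25,"dz": 0,"ax": 0,"ay": 0,"az": 0},{"fingers": -0.3,"dx": -0.1,"dy": 0.25,"dz": 0.1,"ax": 0,"ay": 0,"az": 0},{"fingers": -0.3,"dx": -0.1,"dy": 0.2,"dz": 0.1,"ax": 0,"ay": 0,"az": 0},{"fingers": -0.3,"dx": 0,"dy": 0,"dz": 0.1,"ax": 0,"ay": 0,"az": 0},{"fingers": -0.3,"dx": 0,"dy": 0,"dz": 0.1,"ax": 0,"ay": 0,"az": 0},{"fingers": -0.3,"dx": 0,"dy": 0,"dz": 0.1,"ax": 0,"ay": 0,"az": 0},{"fingers": -0.3,"dx": 0,"dy": 0,"dz": 0.09,"ax": 0,"ay": 0,"az": 0},{"fingers": -0.3,"dx": 0,"dy": 0,"dz": 0,"ax": 0,"ay": 0,"az": 0},{"fingers": -0.3,"dx": 0,"dy": 0,"dz": 0,"ax": 0,"ay": 0,"az": 0}])

```text
clock: 10.5
ee_pos: [0.5497, 0.1678, 0.0806]
tool_rot: [0.024, 1.0, -0.0, -0.0]
wrist_force: [-0.3, -1.3, 0.2]
finger_gap: 0.0297
gripper_force: 0.0
```

```bash
python3 -c "
from h import *
st()"
```

```text
t 10.5 tcp L [16.3 96.8] z 80.6 yaw -2.78 tilt [-0. -0.] F [-0.3 -1.3  0.2] gap 29.7
```

Emit:
send_rows(steps=[{"fingers": -0.3,"dx": 0,"dy": 0.05,"dz": 0.01,"ax": 0,"ay": 0,"az": 0},{"fingers": -0.3,"dx": 0,"dy": 0.05,"dz": 0,"ax": 0,"ay": 0,"az": 0},{"fingers": -0.3,"dx": 0,"dy": 0.05,"dz": 0,"ax": 0,"ay": 0,"az": 0},{"fingers": -0.3,"dx": 0,"dy": 0.05,"dz": 0,"ax": 0,"ay": 0,"az": 0},{"fingers": -0.3,"dx": 0,"dy": 0.03,"dz": 0,"ax": 0,"ay": 0,"az": 0},{"fingers": -0.3,"dx": 0,"dy": 0.02,"dz": 0,"ax": 0,"ay": 0,"az": 0},{"fingers": -0.3,"dx": 0,"dy": 0,"dz": 0,"ax": 0,"ay": 0,"az": 0},{"fingers": -0.3,"dx": 0,"dy": 0,"dz": 0,"ax": 0,"ay": 0,"az": 0}])

```text
clock: 11.3
ee_pos: [0.5519, 0.2062, 0.0794]
tool_rot: [0.024, 1.0, 0.0, 0.0]
wrist_force: [0.7, -1.5, 1.2]
finger_gap: 0.0301
gripper_force: 0.8
```

Emit:
send_rows(steps=[{"fingers": -0.3,"dx": 0,"dy": -0.1,"dz": 0,"ax": 0,"ay": 0,"az": 0},{"fingers": -0.3,"dx": 0,"dy": 0,"dz": -0.2,"ax": 0,"ay": 0,"az": 0},{"fingers": -0.3,"dx": 0,"dy": 0,"dz": -0.2,"ax": 0,"ay": 0,"az": 0},{"fingers": -0.3,"dx": 0.1,"dy": -0.25,"dz": -0.1,"ax": 0,"ay": 0,"az": 0},{"fingers": -0.3,"dx": 0.1,"dy": -0.25,"dz": -0.1,"ax": 0,"ay": 0,"az": 0},{"fingers": -0.3,"dx": 0.1,"dy": -0.25,"dz": 0,"ax": 0,"ay": 0,"az": 0},{"fingers": -0.3,"dx": 0.1,"dy": -0.25,"dz": 0,"ax": 0,"ay": 0,"az": 0},{"fingers": -0.3,"dx": 0,"dy": 0,"dz": 0,"ax": 0,"ay": 0,"az": 0},{"fingers": -0.3,"dx": 0,"dy": 0,"dz": 0,"ax": 0,"ay": 0,"az": 0}])

```text
clock: 12.2
ee_pos: [0.4833, 0.0431, 0.1689]
tool_rot: [0.025, 1.0, 0.0, -0.0]
wrist_force: [-0.3, -0.2, 0.5]
finger_gap: 0.0301
gripper_force: 0.0
```

```bash
python3 -c "
from h import *
st();c,r=look();b=r['brass'];print(L(b[0]),b[1],b[2]+2.7);cv2.imwrite('pics/c8.png',cv2.resize(c['color'][135:225,100:260],None,fx=5,fy=5))"
```

```text
t 12.2 tcp L [-44.2 -30.9] z 168.9 yaw -2.87 tilt [-0.     0.001] F [-0.3 -0.2  0.5] gap 30.1
[ 17.7 211.9] (109.1180191040039, 73.74676513671875) 0.06450009
```

View pics/c8.png

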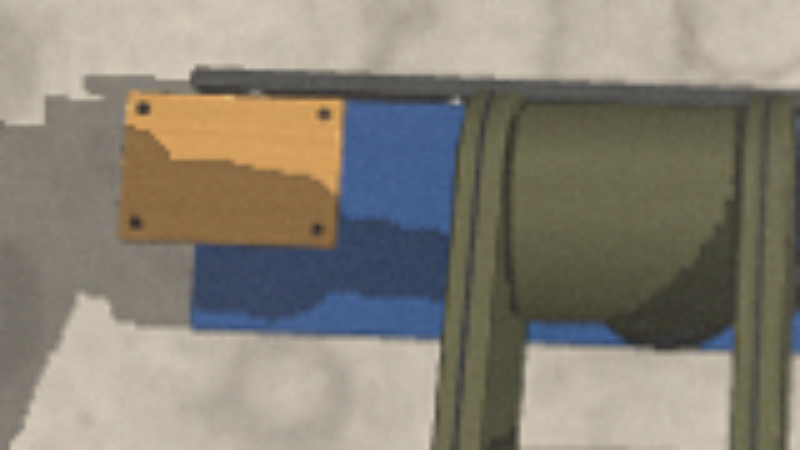

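The plate lies square against the fence with its centre at (17.7, 211.9) mm. Its overhang runs from col ~123 to ~193, about 37 mm, and the arm is clear at z 169. Handing in.

```bash
python3 -c "
from rig import *
print(hand_in())"
```

```text
the job is handed in; nothing more can be done
None
```

I pushed the brass plate square against the back fence, flat on the ledge with about 37 mm over the left end and the arm clear of it; the job is handed in, but no pass or fail came back.

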